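Prime the hand pump until its indicator pin pops out

TASK

Prime the small bench pump: with the fingertips, push its big round blue pad down and let it spring back up, again and again with full strokes, until the green indicator pin with the yellow cap pops fully out of its housing. Then let the pad come all the way up and leave it. Do not grip, lift or shove the pump, do not touch the indicator pin or press the small red vent button, and leave the things standing around it alone.

Things in the scene. Friction and masses are not known exactly. Their poses are not given: they have to be found in the camera images.
- pump_unit: Loose-standing bench hand pump, 2.6 kg, white base plate 116 (x) x 200 (y) x 16 mm on rubber feet. Origin: centre of its underside on the worktop; z up; y runs from the blue pad (at y = -45 mm) to the indicator pin (at y = +62 mm); brass outlet stubs point to +x. The barrel under the pad is 62 mm across and 80 mm high; the grey indicator housing is 44 x 44 mm and 88 mm high with its brass collar. The small red vent button is at x = -40, y = +62 mm.
- pad_top (a point): Centre of the top of the round blue pad, 90 mm across and flat on top (black disc in the middle); moves with it. 125 mm above the worktop at rest. The pad goes straight down.
- plunger (a joint): How far the pad is pushed down, m: 0 = up at rest, 0.025 = hard stop at the bottom. A spring returns it: 5 N to start, about 10 to 12 N at the bottom. A stroke of 21 mm or more, let up fully again, lifts the pin by one ratchet notch, about 8 mm (the first stroke 4 to 15 mm); repeated shorter strokes may give nothing. More strokes after the pin is out do no harm.
- pin (a joint): How far the indicator pin has come out, m: 0 = sunk (only its yellow cap, 15 mm across and 11 mm high, near the collar), 0.044 = fully out, with the green shank showing (above 0.038 counts). It starts between 0 and 0.014, stays where each stroke leaves it, and once lifted past about 0.030 it snaps the rest of the way to 0.044 by itself, in under a second (2 to 5 full strokes in all).
- pin_tip (a point): Top of the yellow cap of the indicator pin: 96 mm above the worktop when sunk, 140 mm when fully out.
- vent (a joint): Small red vent button, 16 mm across, on the base plate in front of the indicator housing: 0 = up, 0.005 = pressed. Leave it alone.
- specimen_a: Specimen cup with an orange screw cap, 60 mm across, 70 mm high; origin at the centre of its underside. Bystander on the pin side of the pump.
- vial_green: Green vial with a white cap, 35 mm across, 80 mm high; origin at the centre of its underside. Bystander on the pad side of the pump.
- syringe_b: Plastic syringe lying flat, 26 x 100 x 18 mm, long along its y; origin at the centre of its underside. Bystander behind the pump.
Not all that is in view belongs to the job. There is more than one size of the pump_unit; the one meant has the size given above.

How it is judged:
On the way, in this order (a step that is already met when the one before it is completed fails the run):
1. the pad is pushed down a full stroke (value of joint plunger above 0.018 m), for 0.02 s.
2. the pad is let up again (value of joint plunger below 0.008 m), for 0.02 s.
3. the indicator pin is fully out (value of joint pin above 0.038 m), for 0.2 s.
At the end, for the whole second after the job is handed in: The indicator pin is fully out (over 38 of its 44 mm), the pad is up again (within 4 mm), and the pump stands flat and still within 30 mm of where it was (value of joint pin above 0.038 m and value of joint plunger below 0.004 m and linear speed of pump_unit below 0.01 m/s and angle between pump_unit's own z axis and vertical below 0.05 rad and distance of pump_unit from where it was at the start of the episode below 0.03 m); the robot touches nothing.
It fails at once if the pump is lifted, tipped or shoved (10 mm up, 0.2 rad, 30 mm) (height (world z) of pump_unit above 0.01 m or angle between pump_unit's own z axis and vertical above 0.2 rad or distance of pump_unit from where it was at the start of the episode above 0.03 m).
It fails at once if the robot touches the indicator pin (over 1 N) (contact force between any of the fingers, the arm and pin above 1 N).
It fails at once if the red vent button is pressed (value of joint vent above 0.003 m).
It fails at once if a bystander is moved over 20 mm or tipped (distance of any of specimen_a, vial_green, syringe_b from where it was at the start of the episode above 0.02 m or angle between any of specimen_a, vial_green's own z axis and vertical above 0.4 rad).
It also fails if it takes over 38 s, if anything falls off the work surface, if the arm or the gripper's body presses on something with over 40 N, if the wrist force passes 120 N, or if a joint passes its speed limit or range.

ROBOT

A 7-joint arm with a two-finger parallel gripper is mounted at the origin on a cart in front of the work surface, level with it; the furniture and walls round the work are solid. World frame = base frame: x ahead of the robot, y to its left, z up, the work surface at z = 0. Lengths are in m, angles in rad, forces in N, time in s.
With the tool pointing down it reaches from about 0.4 to 0.9 m from the base axis. Payload 5.5 kg.
Tool frame: the origin (TCP) lies midway between the tips of the shut fingers; the grasp point (between the pads) lies 19 mm behind it (manip.grip_depth is the distance from the TCP to the grasp point, in m); z points along the fingers, x is the direction in which the jaws open and shut, and the axes are right-handed (so a half turn about z gives the same grasp; the last joint's range is limited). The gripper opens to 92 mm and grips with 3 to 60 N. Pads are 19 mm wide; open, the fingers measure 130 mm over their backs; the gripper's body (75 mm by 190 mm) begins 47 mm behind the grasp point.
Start: joints at [-0.986, 0.501, -0.427, 1.55, 0.221, 1.138, -0.21], TCP at [0.206, 0.617, 0.227] pointing down, gripper open.
Joint ranges: [-2.88, 2.88], [-0.31, 2.03], [-1.54, 1.56], [0.2, 2.42], [-1.41, 4.55], [0.19, 2.02], [-2.57, 2.57]. Speed limits (rad/s): [2.57, 2.57, 3.14, 3.14, 3.14, 3.14, 3.14].

INTERFACE

Orientations are given as a unit quaternion [x, y, z, w].
In Python, from bench import manip, effector, viewer gives the robot as it stands. Calls block until the motion is done:
- manip.move_pose(position, orientation): joint-space move of the TCP to a pose.
- manip.servo_line(position, ori=None, vel=0.15): straight line of the TCP; ori=None keeps the orientation; vel is the mean speed in m/s.
- manip.movej(angles): joint-space move.
- effector.open_jaws() and effector.close(f_grip=None): open the fingers fully, or close them until they stop; f_grip is the grip in N (None keeps the last).
- manip.sleep(seconds).
- manip.solve_ik(position, orientation): joint angles nearest the present ones, or None.
- viewer.get_image(name): name is "scene" or "top"; returns the picture (420x560x3 uint8, red, green, blue); there is no depth.
- viewer.get_calibration(name): a dict with "vfov" (degrees; the focal length in pixels is half the picture's height over the tangent of half this angle, whatever the lens; pixels are square), "cx", "cy" (the principal point, pixels), "eye" and "attitude" of the camera in the world. Camera axes: x right, y down, z forward; pixel columns grow to the right and rows downward; lengths in m; the calibration is good to about 2 mm. A picture is of the moment at which its call begins. get_calibration takes no time and is no camera call.
A pose or a line that the arm cannot do raises manip.PlanningError and nothing moves.
- manip.hand_in(): hands the job in, once; it reports no verdict.
Readings, each from a call of its own:
- manip.current_clock(): time.
- manip.current_q(): joint angles.
- manip.current_joint_velocities(): joint speeds.
- manip.current_tau(): joint torques, N m.
- manip.current_tool_pos(): TCP position.
- manip.current_tcp_rot(): TCP orientation.
- manip.current_force(): force on the tool from outside, world axes, zero at the start.
- manip.current_wrist_torque(): the same for the moment, N m.
- manip.current_finger_gap(): finger opening in m.
Only numpy, scipy, OpenCV 4.12 (cv2) and the standard library are available. Lean on these libraries where they do the work, as an engineer would, in place of code of your own. Each camera call takes 0.05 s, during which the arm holds its last target.

## Working session

There is one attempt and no reset: what is moved stays moved. The work goes in short steps, each a Python script; the robot and the scene stay as the last script left them, time stands still between calls to the robot, and variables do not carry over. Pictures are saved under pics/ and viewed, and the job is handed in when it is done.

```bash
mkdir -p pics; python3 - <<'E'
from bench import manip, viewer
import cv2
for n in("scene","top"):
    im=viewer.get_image(n); cv2.imwrite(f"pics/{n}0.png",im[:,:,::-1]); print(n,viewer.get_calibration(n))
print(manip.current_clock(),manip.current_tool_pos(),manip.current_tcp_rot(),manip.current_finger_gap())
E
```

```text
scene {'vfov': 48.245867981604306, 'cx': 279.3492953030673, 'cy': 206.81344935244368, 'eye': array([ 0.05868631, -0.46401167,  0.75240724]), 'attitude': array([ 0.86170294, -0.28062944,  0.13679589, -0.40000254])}
top {'vfov': 52.60595547747232, 'cx': 283.93003026701626, 'cy': 204.5436703246832, 'eye': array([0.37618333, 0.15152515, 1.08784306]), 'attitude': array([-0.6999266 ,  0.71090996, -0.03967393,  0.05599794])}
0.1 [0.20540377 0.61603002 0.22578488] [ 8.11239343e-01  5.84713572e-01 -7.31186114e-04  4.83506729e-04] 0.09206540906332703
```

View pics/scene0.png

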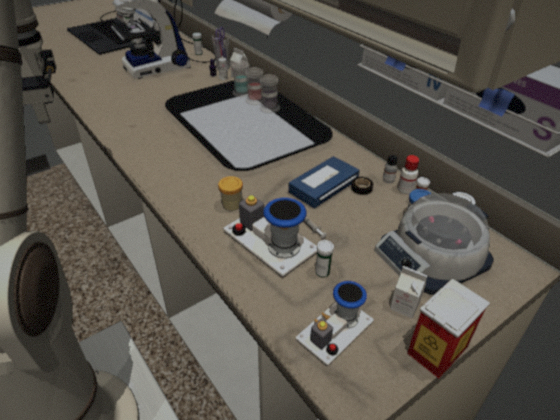

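View pics/top0.png

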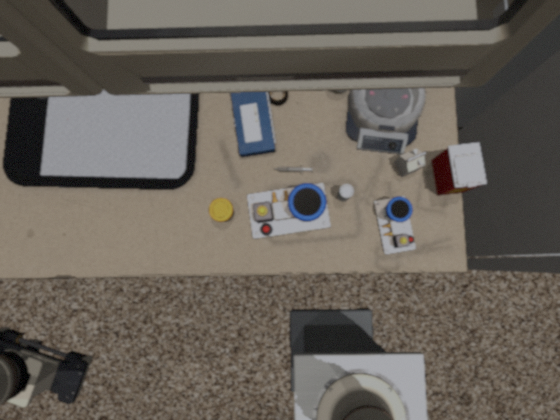

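The scene holds two pumps. The large one is at top (288,208) and scene (270,235), and the small one is at top (396,225) and scene (335,325). I'll enlarge both and measure them against the given size.

```bash
cat > h.py <<'E'
import numpy as np
from bench import viewer
from scipy.spatial.transform import Rotation as R
def ray(n,u,v):
    c=viewer.get_calibration(n); f=210/np.tan(np.radians(c['vfov']/2))
    d=R.from_quat(c['attitude']).as_matrix()@np.array([(u-c['cx'])/f,(v-c['cy'])/f,1]); return c['eye'],d
def at(n,u,v,z):
    e,d=ray(n,u,v); return e+d*(z-e[2])/d[2]
def px(n,p):
    c=viewer.get_calibration(n); f=210/np.tan(np.radians(c['vfov']/2))
    q=R.from_quat(c['attitude']).as_matrix().T@(np.array(p)-c['eye']); return f*q[0]/q[2]+c['cx'],f*q[1]/q[2]+c['cy']
E
python3 - <<'E'
import cv2,numpy as np
from h import *
t=cv2.imread('pics/top0.png'); s=cv2.imread('pics/scene0.png')
cv2.imwrite('pics/c1.png',cv2.resize(t[160:270,200:350],None,fx=5,fy=5,interpolation=cv2.INTER_CUBIC))
cv2.imwrite('pics/c2.png',cv2.resize(s[170:290,205:345],None,fx=5,fy=5,interpolation=cv2.INTER_CUBIC))
for n,im in(('top',t),('scene',s)):
    hsv=cv2.cvtColor(im,cv2.COLOR_BGR2HSV)
    m=cv2.inRange(hsv,(105,130,60),(125,255,255))
    cs,_=cv2.findContours(m,cv2.RETR_EXTERNAL,cv2.CHAIN_APPROX_NONE)
    for c in cs:
        if cv2.contourArea(c)>150:
            e=cv2.fitEllipse(c); print(n,e,at(n,*e[0],.125), cv2.boundingRect(c))
for p in((247,194),(325,183),(329,229),(252,237)): print(at('top',*p,.016))
E
```

```text
top ((398.6558532714844, 208.93963623046875), (22.79814338684082, 23.941556930541992), 86.50880432128906) [ 0.49300253 -0.08741125  0.125     ] (386, 197, 26, 24)
top ((306.5816955566406, 201.78228759765625), (35.60480499267578, 35.75492477416992), 45.7090950012207) [0.51303612 0.12099001 0.125     ] (289, 184, 37, 37)
scene ((349.3385925292969, 294.291748046875), (25.388935089111328, 32.213531494140625), 103.2090072631836) [ 0.46740988 -0.12252527  0.125     ] (333, 281, 33, 27)
scene ((284.42279052734375, 212.2672119140625), (28.1900634765625, 41.4373779296875), 91.67947387695312) [0.50621996 0.11401878 0.125     ] (263, 198, 43, 29)
[0.55130412 0.26951777 0.016     ]
[0.5762408  0.06943866 0.016     ]
[0.45826377 0.06255341 0.016     ]
[0.44110858 0.25710385 0.016     ]
```

View pics/c1.png

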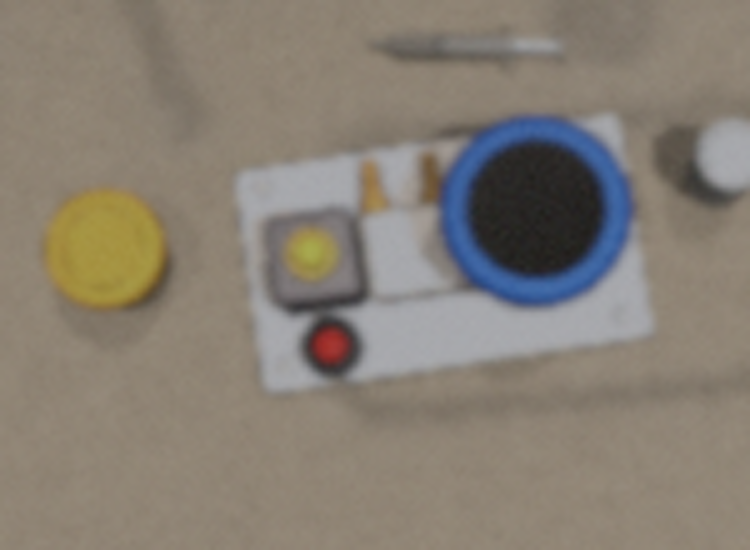

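View pics/c2.png

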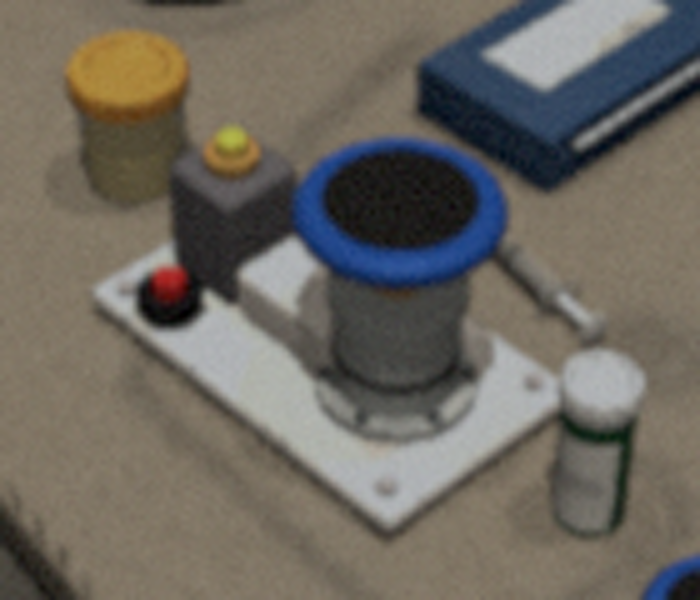

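The large pump fits. Its base measures about 200 x 117 mm and its pad about 90 mm across. The small one's pad is only about 60 mm. In the crops, the pad centre is at top (307,202) and scene (285,211), which puts it near (0.51, 0.118). The pin cap and the red button are on the +y side. Next I'll close the jaws, move over the pad and feel for contact.

```bash
python3 - <<'E'
from bench import manip, effector, viewer
from h import *
import cv2
print(at('top',307.2,201.7,.125),at('scene',284.7,211,.125))
P=[.511,.118]; q=[1,0,0,0]
print(manip.solve_ik([*P,.2],q), manip.solve_ik([*P,.1],q))
effector.close(10)
manip.move_pose([*P,.20],q)
manip.servo_line([*P,.14],vel=.1)
print(manip.current_clock(),manip.current_tool_pos(),manip.current_force(),manip.current_finger_gap())
for n in("scene","top"):
    im=viewer.get_image(n)
    y=(160,280,200,350) if n=='top' else (130,290,195,345)
    cv2.imwrite(f"pics/{n}1.png",cv2.resize(im[y[0]:y[1],y[2]:y[3],::-1],None,fx=3.5,fy=3.5))
E
```

```text
[0.51320162 0.11957361 0.125     ] [0.50908849 0.11689332 0.125     ]
[-0.29104951  0.27563959  0.01517752  1.90460309 -0.00503742  0.96138609
 -0.27356149] [-0.28755948  0.41525314  0.01139776  1.97990929 -0.00677129  0.74646562
 -0.2721595 ]
4.3833 [0.51135487 0.11818893 0.14028594] [ 0.12602159 -0.84246156 -0.02491375] 0.0003257137717370777
```

View pics/scene1.png

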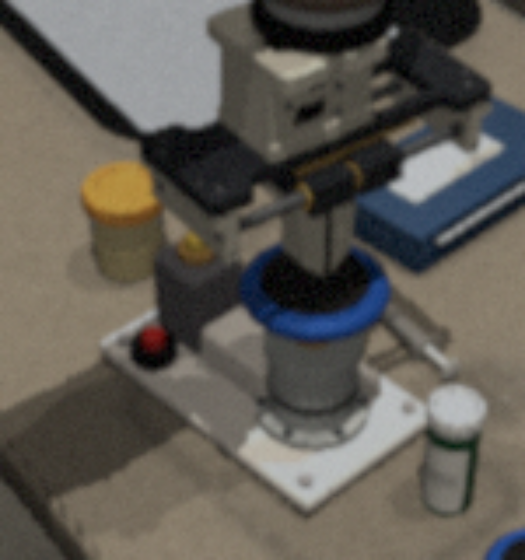

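View pics/top1.png

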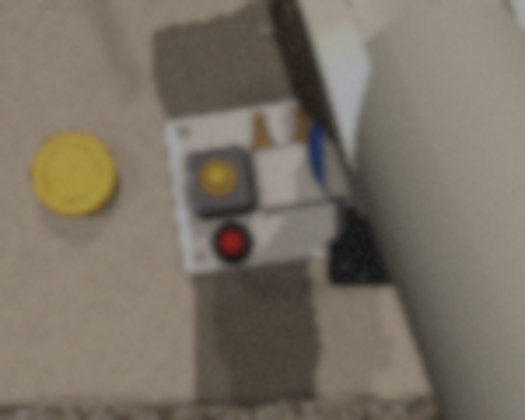

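The fingertips sit over the black disc at scene crop (325,270), and the pin and vent are clear. Now a first stroke while I watch the force.

```bash
python3 - <<'E'
from bench import manip, viewer
import cv2
P=[.511,.118]
def st(): print(round(manip.current_clock(),2),manip.current_tool_pos().round(4),manip.current_force().round(1))
for z in(.128,.122,.112,.105,.102,.1005):
    manip.servo_line([*P,z],vel=.08); st()
    if abs(manip.current_force()[2])>25: break
manip.servo_line([*P,.132],vel=.08); manip.sleep(.3); st()
im=viewer.get_image("scene"); cv2.imwrite("pics/s2.png",cv2.resize(im[130:290,195:345,::-1],None,fx=3.5,fy=3.5))
im=viewer.get_image("top"); cv2.imwrite("pics/t2.png",cv2.resize(im[160:280,200:350,::-1],None,fx=3.5,fy=3.5))
E
```

```text
4.78 [0.5106 0.1179 0.1277] [0.4 0.1 0.2]
5.03 [0.5119 0.1182 0.1226] [0.4 0.6 4.6]
5.31 [0.5121 0.1183 0.1128] [ 0.  -0.2  6.8]
5.56 [0.5122 0.1183 0.1061] [-0.6 -0.1  9.3]
5.81 [0.5122 0.1183 0.1034] [-1.6 -0.4 10. ]
6.06 [0.5121 0.1183 0.1019] [-1.2  0.2  9.6]
6.9 [0.5105 0.1178 0.1314] [ 0.1  0.5 -0.5]
```

View pics/s2.png

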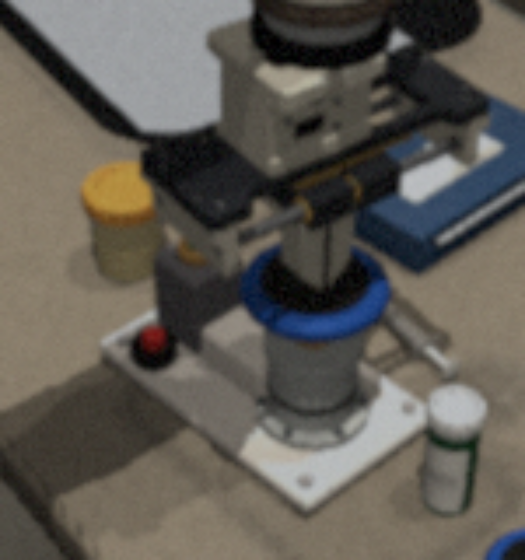

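The stroke reached about 23 mm at 10 N and the pump did not move. I'll do five more, slightly deeper so each one gets close to the stop.

```bash
python3 - <<'E'
from bench import manip, viewer
import cv2
P=[.511,.118]
for i in range(5):
    manip.servo_line([*P,.0992],vel=.06); manip.sleep(.1)
    a=manip.current_tool_pos()[2],manip.current_force().round(1)
    manip.servo_line([*P,.133],vel=.08); manip.sleep(.25)
    print(i,a,manip.current_force()[2].round(1),round(manip.current_clock(),2))
manip.servo_line([*P,.22],vel=.15)
manip.move_pose([.35,.118-.25,.3],[1,0,0,0]) if manip.solve_ik([.35,-.132,.3],[1,0,0,0]) is not None else None
print(manip.current_clock())
for n in("scene","top"):
    cv2.imwrite(f"pics/{n}3.png",viewer.get_image(n)[:,:,::-1])
E
```

```text
0 (np.float64(0.10020941989161578), array([-2.9, -1.1, 12.8])) 0.1 8.62
1 (np.float64(0.10023389004311087), array([-3.8, -0.3, 13.6])) -0.2 10.27
2 (np.float64(0.10019438043411338), array([-3.2, -1.1, 14.4])) 0.5 11.91
3 (np.float64(0.10019115455390222), array([-2.1, -0.1, 12.7])) -0.3 13.55
4 (np.float64(0.10021672130289767), array([-2.7, -0.9, 13.6])) 0.7 15.19
17.1
```

View pics/scene3.png

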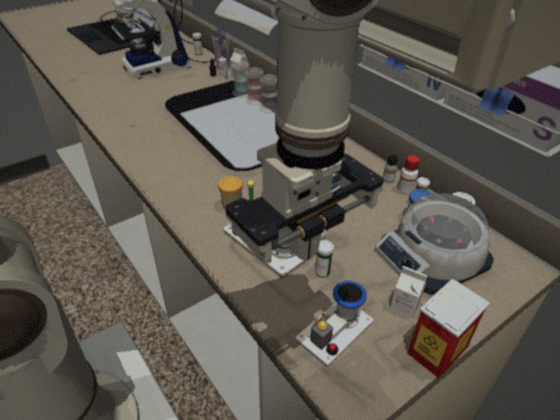

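View pics/top3.png

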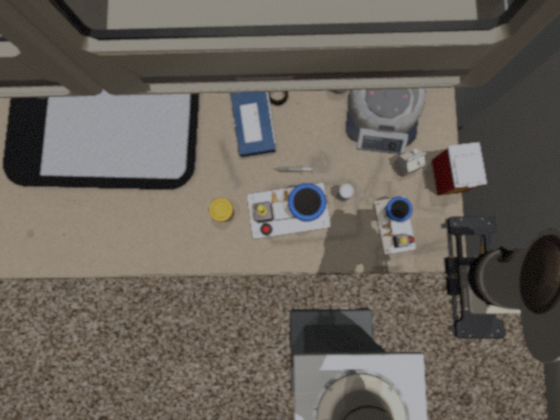

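In the scene view the green shank and yellow cap stand up at (250,185). In the top view the pad, pump and bystanders look unchanged. I'll measure the pin height and compare the pad with the first picture.

```bash
python3 - <<'E'
from h import *
import cv2
t0=cv2.imread('pics/top0.png');t=cv2.imread('pics/top3.png');s=cv2.imread('pics/scene3.png')
for im in(t0,t):
    h=cv2.cvtColor(im,cv2.COLOR_BGR2HSV)
    m=cv2.inRange(h,(105,130,60),(125,255,255)); m[:,340:]=0; m[:180]=0
    print('pad',cv2.fitEllipse(max(cv2.findContours(m,0,1)[0],key=cv2.contourArea)))
    m=cv2.inRange(h[200:222,254:274],(22,120,90),(36,255,255)); ys,xs=np.nonzero(m); print('cap top',xs.mean()+254,ys.mean()+200)
    c=(xs.mean()+254,ys.mean()+200)
e1,d1=ray('top',*c)
cap=cv2.cvtColor(s,cv2.COLOR_BGR2HSV)[175:192,243:258]; m=cv2.inRange(cap,(22,120,90),(36,255,255)); ys,xs=np.nonzero(m)
sp=(xs.mean()+243,ys.mean()+175);print('cap scene',sp)
e2,d2=ray('scene',*sp)
k=np.linalg.lstsq(np.c_[d1,-d2],e2-e1,rcond=None)[0]; print(e1+k[0]*d1,e2+k[1]*d2)
cv2.imwrite('pics/c4.png',np.hstack([cv2.resize(s[165:265,210:300],(540,600),interpolation=2)]))
E
```

```text
pad ((306.5816955566406, 201.78228759765625), (35.60480499267578, 35.75492477416992), 45.7090950012207)
cap top 261.68518518518516 210.27777777777777
pad ((306.6006164550781, 201.7786865234375), (35.61648941040039, 35.76897048950195), 60.03871536254883)
cap top 261.12 209.1
cap scene (np.float64(250.34375), np.float64(183.53125))
[0.49665286 0.22444545 0.13514882] [0.49627938 0.2246548  0.13511762]
```

View pics/c4.png

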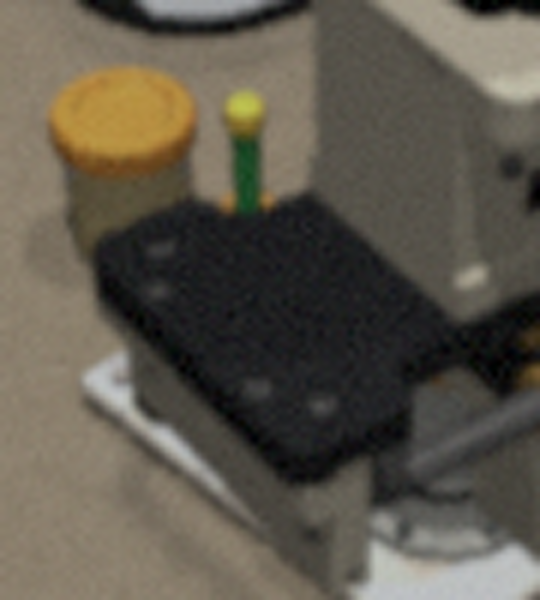

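The cap's centre measures 135 mm high. Its top should be about 5 mm above that, so 140 mm and fully out. The pad is back at its rest size and position. The arm is clear, so I'm handing in.

```bash
python3 - <<'E'
from bench import manip
print(manip.current_force().round(1)); manip.hand_in(); print(manip.current_clock())
E
```

```text
[ 0.3 -1.3  0.5]
the job is handed in; nothing more can be done
the job is handed in; nothing more can be done
```

The pump is primed: the indicator pin is fully out, the pad is back up, and I handed the job in at about 17 s of the 38 s limit. The interface gives no verdict, so these are my own last checks.

- **Strokes:** I pressed the large pump's blue pad with shut fingertips for six strokes of about 23 to 25 mm, with a vertical force of at most about 14 N. I let the pad up fully after each one, then moved the arm clear.
- **Pin:** The green shank shows. The cap's centre triangulated to 135 mm, which puts its top at about 140 mm, matching the height given for fully out.
- **Pad and pump:** In the top view the pad's position and size match the first picture to within 0.02 px. It is therefore up again, and the pump did not shift.
- **Surroundings:** The bystanders and vent button look unchanged by eye; I did not measure them separately. The force on the tool was about zero.

No check failed. The only disagreement was about 4 mm between the two cameras on the pad centre, which did not matter on a 90 mm pad.

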